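# Half-open air test of a spring-return slide damper

## Task

Get the slide damper that is clamped in the aluminium test fixture ready for its half-open air reading: pull the yellow push-on cap off its spigot and set the cap down, knob upwards, in the free half of the blue tray beside the cap that is already there, and let go of it. Then draw the damper's red grip out against its return springs until the pointer is on the red half-way line of the scale, and finish while still holding it there for the reading; the program ends with the robot holding the grip. Leave everything else on the bench where it is.

Things in the scene. Friction and masses are not known exactly. Their poses are not given: they have to be found in the camera images.
- fixture: Test fixture, fixed to the bench; base plate from x -85 to 85, y -110 to 200 mm. On it, clamped: the slide damper (flanges 100 x 100 mm, top 73 mm above the bench). Origin: on the bench, on the axis of the damper's bore. +y is the way the shutter is drawn open; its rods and springs lie there, to y = 180 mm. Two toggle clamps with red handles at |x| 33 to 81, y -55 to 30 mm, 91 mm high.
- spigot_mouth (a point): Centre of the mouth of the damper's spigot (54 mm outside diameter, 24 mm high, bore 50 mm), 97 mm above the bench, on the fixture's z axis; covered by the cap at the start.
- cap: Yellow push-on cap on the spigot, 45 g: skirt 66 mm wide, 23.5 mm high, on it a round knob 23 mm wide (25 at its head), 24 mm high. Origin at the centre of the skirt's lower edge, 77 mm above the bench at the start; z up, knob top at z = 47.5 mm. Sprung lugs on the spigot hold it: pulled straight up it lets go at about 6 to 10 N in the first 6 mm and is clear after 20 mm.
- shutter (a joint): Travel of the damper's shutter (blade, crosshead and red grip), m: 0 = shut (the start), 0.05 = fully open, 0.025 = half. Grows along the fixture's +y. Return springs pull it shut: 4 N at 0, 9 N at half, 14 N fully open (200 N/m), besides 0.6 N of friction. It springs shut when let go.
- shutter_grip (a point): Centre of the top of the shutter's red upright grip, 116.5 mm above the bench; the grip is 20 mm along the fixture's x, 16 mm along its y, 40 mm high (foot 76.5 mm above the bench) and, shut, stands at y = 65 mm in the fixture's frame. Under it the crosshead (84 x 14 mm), top 71.5 mm above the bench.
- half_mark (a point): Centre of the red half-way line on the white scale beside the guide, at x = 50, y = 90 mm in the fixture's frame. The shutter's black pointer (it overhangs the scale's outer edge), level with the middle of the grip along y, lies on this line at half travel; a black line marks shut, another fully open, each 25 mm away.
- tray: Blue plastic tray for caps, fixed to the bench, 210 mm along its x, 120 mm along its y, 22 mm high, walls and floor 4 mm thick. Origin at the centre of its underside. It stands to the left or right of the fixture.
- tray_free (a point): Centre of the tray's free half, on its floor: at x = -50 mm in the tray's frame, 4 mm above the bench.
- old_cap: Cap of an earlier damper, the same in looks and size, standing knob upwards in the tray's other half, at about x = +50 mm. Origin at the centre of its lower edge. Leave it.
- parts_bin: Yellow open-fronted bin of hexagon bolts, fixed, 160 x 110 x 75 mm, on the other side of the fixture from the tray. Origin under its centre.
- next_damper: Damper waiting for its turn, lying loose on the bench with its own yellow cap on, about 100 x 225 mm, 77 mm high. Origin under its bore. Leave it.
- scanner: Grey and black hand scanner lying on the bench, about 120 x 160 x 40 mm, loose. Origin near the joint of head and handle, underneath. Leave it.
- screwdriver: Screwdriver with orange handle, 220 mm long, loose, lying along its x axis. Origin at its middle. Leave it.
- spanner: Steel spanner, 170 mm long, loose, lying along its x axis. Origin at its middle. Leave it.
- marker: White marker pen with blue cap, 135 mm long, loose, lying along its x axis. Origin near its middle. Leave it.
Mind the look-alikes: they are no part of the job. What is shaped like the cap but purple is not meant. There is more than one size of the tray; the one meant has the size given above.

How it is judged:
On the way, in this order (a step that is already met when the one before it is completed fails the run):
1. the yellow cap is off the spigot (z of cap in the frame of fixture above 0.1 m and contact force between cap and fixture below 0.05 N and value of joint shutter below 0.012 m), for 0.1 s.
2. the cap stands knob upwards in the free half of the tray, let go of (x of cap in the frame of tray between -0.075 and 0 m and y of cap in the frame of tray between -0.03 and 0.03 m and z of cap in the frame of tray below 0.008 m and angle between cap's own z axis and vertical below 0.15 rad and linear speed of cap below 0.03 m/s and contact force between the fingers and cap below 0.05 N and value of joint shutter below 0.012 m), for 0.2 s.
3. the shutter is drawn to half travel and held there (value of joint shutter between 0.021 and 0.029 m and contact force between the fingers and shutter above 3 N), for 0.5 s.
At the end, for the whole second after the job is handed in: The shutter stands still at half travel, 25 mm out, to within 4 mm, held there by the robot's fingers against the springs through the last second, and the cap stands knob upwards and flat on the floor of the tray's free half (all of step 3 and velocity of joint shutter between -0.01 and 0.01 m/s and x of cap in the frame of tray between -0.075 and 0 m and y of cap in the frame of tray between -0.03 and 0.03 m and z of cap in the frame of tray below 0.008 m and angle between cap's own z axis and vertical below 0.15 rad and linear speed of cap below 0.03 m/s); the arm keeps its last pose, push and grip.
It fails at once if another thing on the bench (the earlier cap, the waiting damper, the scanner, a tool or the pen) is shifted by more than 40 mm (distance of any of old_cap, next_damper, scanner, screwdriver, spanner, marker from where it was at the start of the episode above 0.04 m).
It also fails if it takes over 58 s, if anything falls off the work surface, if the arm or the gripper's body presses on something with over 40 N, if the wrist force passes 120 N, or if a joint passes its speed limit or range.

## Robot

A 6-joint arm with a two-finger parallel gripper is mounted at the origin on the work surface. World frame = base frame: x ahead of the robot, y to its left, z up, the work surface at z = 0. Lengths are in m, angles in rad, forces in N, time in s.
With the tool pointing down it reaches from about 0.425 to 0.95 m from the base axis. Payload 3.5 kg.
Tool frame: the origin (TCP) lies on the centre line of the jaws, within the pads' length; the fingertips stand 14 mm ahead of it and the grasp point (between the pads) lies 5 mm behind it (ctrl.finger_overhang is the distance from the TCP to the fingertips, in m); z points along the fingers, y is the line along which they close (so a half turn about z gives the same grasp; the last joint's range is limited). The gripper opens to 85 mm and grips with 20 to 120 N. Pads are 22 mm wide; open, the fingers measure 114 mm over their backs; the gripper's body (76 mm by 85 mm) begins 54 mm behind the grasp point. The pads swing forward as they close: fully open they stand 13 mm farther back than shut.
Start: joints at [1.133, 0.286, 1.577, -0, 1.279, -0.15], TCP at [0.192, 0.647, 0.245] pointing down, gripper open.
Joint ranges: [-2.77, 2.77], [-0.9, 2.22], [0.21, 2.48], [-1.53, 4.67], [0.24, 2.81], [-2.84, 2.84]. Speed limits (rad/s): [2.79, 2.79, 3.14, 3.14, 3.14, 3.14].

## Interface

Orientations are given as a unit quaternion [x, y, z, w].
In Python, from plant import ctrl gives the robot as it stands.
- The arm moves only by the tool send_rows, never from a script. Its argument "moves" is text: rows parted by semicolons, each of 7 numbers parted by spaces: the turn, a rotation vector about the tool's x, y, z in units of 360 degrees (1.0 is 360 degrees), then the shift along the tool's x, y, z in units of 20 cm (1.0 is 20 cm), then the gripper's target within -1 to 1 (fully open at 1, half-way at 0, shut at -1). A call has 1 to 12 rows; each row is the pose to reach, as a shift and turn from the pose commanded when the call began, along the tool's axes at that moment, turning the shorter way round; what a row does not reach only later rows make up. A row lasts 1/8 s, in which the tool goes at most 62.5 mm and 10.7 degrees, less where a joint would pass 70% of its speed; a pose out of reach is approached as far as the arm can. A call with a number of a shift or a turn outside -1 to 1 is refused whole. A call with a gripper value outside its range is refused whole. The fingers move at their own pace and stop on an object; "newtons" is the grip in N (left out, the last holds). Time passes only in rows, so rows that repeat a pose let the fingers close. It gives the time, the measured TCP pose, the force, the opening and the grip force at its end, in the units of the state.
- ctrl.get_state(): the state, without advancing time (a new reading comes with each control period).
- ctrl.read_camera(name): name is "side" or "top" or "wrist"; returns a dict with "image" (384x512x3 uint8, red, green, blue), "fovy" (degrees; the focal length in pixels is half the picture's height over the tangent of half this angle, whatever the lens; pixels are square), "cx", "cy" (the principal point, pixels), "extrinsics" (4x4, takes a point from camera to world coordinates). Camera axes: x right, y up, looking along -z (the intrinsics and any distortion apply to the point x, -y, -z); pixel columns grow to the right and rows downward; lengths in m; the calibration is good to about 2 mm. A picture is of the moment at which its call begins. There is no depth.
- ctrl.sign_off(): hands the job in; it is judged then, once.
The state is a dict: "time": time; "qpos": joint angles; "dq": joint speeds; "joint_efforts": joint torques, N m; "eef_pos": TCP position; "tcp_rot": TCP orientation; "contact_force": force on the tool from outside, world axes, zero at the start; "wrist_torque": the same for the moment, N m; "opening": opening from 0.0 (shut) to 1.0 (fully open); "finger_force": force on a finger pad.
Only numpy, scipy, OpenCV 4.12 (cv2) and the standard library are available. Lean on these libraries where they do the work, as an engineer would, in place of code of your own. Each camera call takes 0.05 s, during which the arm holds its last target. There are 200 camera calls.

## Working session

There is one attempt and no reset: what is moved stays moved. The work goes in short steps, Python scripts to look and compute and a tool call to move; the robot and the scene stay as the last step left them, time stands still between calls to the robot, and variables do not carry over. Pictures are saved under pics/ and viewed, at most 10 in all, crops included, and the job is handed in when it is done.

Besides the shell and the picture viewer there is one more tool, called after "Emit:" as name(argument=value, ...) on one line, values as JSON. send_rows: Moves the arm, as the interface text tells. Its arguments: {"type":"object","properties":{"moves":{"type":"string"},"newtons":{"type":"number"}},"required":["moves"]}

```bash
mkdir -p pics; ls; cat > h.py <<'E'
import numpy as np, cv2
from plant import ctrl
from scipy.spatial.transform import Rotation as R
def cam(n):
    c=ctrl.read_camera(n); c["f"]=c["image"].shape[0]/2/np.tan(np.radians(c["fovy"])/2); return c
def save(c,fn): cv2.imwrite("pics/"+fn,c["image"][:,:,::-1])
def ray(c,u,v):
    E=np.array(c["extrinsics"]); d=np.array([(u-c["cx"])/c["f"],-(v-c["cy"])/c["f"],-1.]); return E[:3,3],E[:3,:3]@d
def onz(c,u,v,z):
    o,d=ray(c,u,v); return o+d*(z-o[2])/d[2]
def proj(c,p):
    E=np.array(c["extrinsics"]); q=E[:3,:3].T@(np.array(p)-E[:3,3]); return np.array([c["cx"]+c["f"]*q[0]/-q[2], c["cy"]-c["f"]*q[1]/-q[2]])
E
python3 - <<'E'
from h import *
t=cam("top");s=cam("side");w=cam("wrist")
for n,c in zip("tsw",(t,s,w)):
    save(c,n+"0.png"); print({k:v for k,v in c.items() if k!="image"})
print(ctrl.get_state())
print([a for a in dir(ctrl) if a[0]!='_'])
cv2.imwrite("pics/m0.png",cv2.resize(t["image"][:,:,::-1],(800,600)))
E
```

```text
pics
{'fovy': 51.159328426141755, 'cx': 251.6411507859304, 'cy': 193.61089659994695, 'extrinsics': array([[ 0.02300011,  0.98080979, -0.19360563,  0.14283831],
       [-0.99958443,  0.02592732,  0.01259889,  0.01194467],
       [ 0.01737679,  0.1932354 ,  0.98099854,  1.45103138],
       [ 0.        ,  0.        ,  0.        ,  1.        ]]), 'f': np.float64(401.1001896142529)}
{'fovy': 46.968714970181225, 'cx': 255.2811209434501, 'cy': 196.06411903232384, 'extrinsics': array([[-0.88137263,  0.30619933, -0.35975584, -0.13719965],
       [-0.47241725, -0.56793671,  0.67399543,  1.08686517],
       [ 0.0020584 ,  0.76399599,  0.64521771,  1.11874705],
       [ 0.        ,  0.        ,  0.        ,  1.        ]]), 'f': np.float64(441.899651050843)}
{'fovy': 67.95974397508704, 'cx': 255.09895770625235, 'cy': 190.85383265964654, 'extrinsics': array([[ 0.28461966, -0.92256234, -0.26051942,  0.12535441],
       [ 0.95863949,  0.27350837,  0.07876235,  0.66614428],
       [-0.00140894, -0.27216152,  0.96225055,  0.37210776],
       [ 0.        ,  0.        ,  0.        ,  1.        ]]), 'f': np.float64(284.8675213655919)}
{'time': 0.15, 'qpos': array([ 1.13295698e+00,  2.86937625e-01,  1.57784169e+00, -2.18630340e-05,
        1.27862451e+00, -1.49992923e-01]), 'dq': array([-0.00105493, -0.00237792, -0.00346538, -0.00071803, -0.00087688,
       -0.0001098 ]), 'joint_efforts': array([ 1.17284697e-03, -4.06599283e+01, -2.93142897e+01, -7.69361031e-05,
        3.93428985e-03,  5.68474633e-06]), 'eef_pos': array([0.19138515, 0.64678641, 0.24428077]), 'tcp_rot': array([ 1.43423672e-01,  9.89660967e-01, -8.69779233e-04, -2.52332807e-04]), 'contact_force': array([ 0.11087884,  0.14366007, -0.33693856]), 'wrist_torque': array([ 0.02500624, -0.02491398, -0.03663191]), 'finger_force': 0.0, 'opening': 1.0019189168177822}
['Unreachable', 'finger_overhang', 'get_state', 'read_camera', 'sign_off']
```

View pics/m0.png

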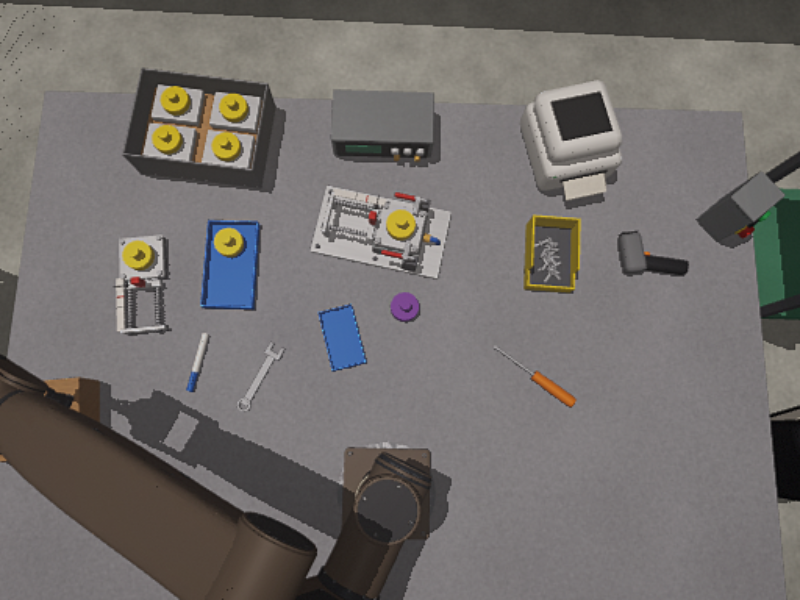

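View pics/s0.png

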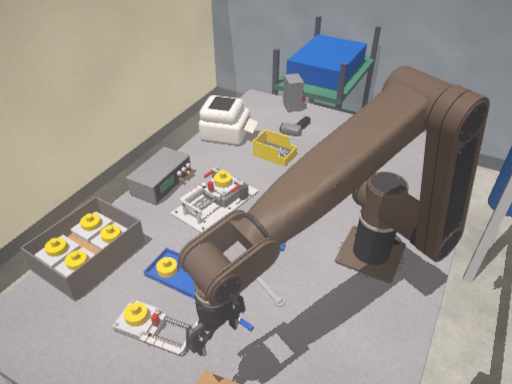

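The top picture (800x600) shows the fixture's cap at (400,223) and its red grip at (373,216). The large blue tray is centred at (231,265), with the old cap at (229,241) in its far half, so the near half is free. The side view agrees.

```bash
python3 - <<'E'
from h import *
t=cam("top"); hsv=cv2.cvtColor(t["image"],cv2.COLOR_RGB2HSV)
def blobs(lo,hi,amin,roi):
    m=cv2.inRange(hsv,lo,hi); k=np.zeros_like(m); x0,y0,x1,y1=roi; k[y0:y1,x0:x1]=m[y0:y1,x0:x1]
    cs,_=cv2.findContours(k,cv2.RETR_EXTERNAL,cv2.CHAIN_APPROX_NONE); return [c for c in cs if cv2.contourArea(c)>amin]
print("yellow")
for c in blobs((22,120,100),(35,255,255),60,(60,110,300,190)):
    (u,v),r=cv2.minEnclosingCircle(c); M=cv2.moments(c); print(u,v,r,M['m10']/M['m00'],M['m01']/M['m00'])
    for z in (0.0235+0.077,0.0275): print(z,onz(t,u,v,z),r*1.35/401)
print("red")
for lo,hi in (((0,130,80),(8,255,255)),((172,130,80),(180,255,255))):
  for c in blobs(lo,hi,3,(190,110,300,190)):
    r=cv2.minAreaRect(c); print(r, onz(t,*r[0],0.1165))
print("blue")
for c in blobs((100,120,60),(120,255,255),300,(100,120,240,250)):
    r=cv2.minAreaRect(c); print(r); b=[onz(t,*p,0.022)[:2] for p in cv2.boxPoints(r)]; print(np.round(b,4), np.mean(b,0),[np.linalg.norm(b[i]-b[i-1]) for i in range(4)])
print("plate")
m=cv2.inRange(hsv,(0,0,150),(180,60,255)); m[:110]=0; m[190:]=0; m[:,:195]=0; m[:,295:]=0
m=cv2.morphologyEx(m,cv2.MORPH_CLOSE,np.ones((9,9)))
c=max(cv2.findContours(m,0,1)[0],key=cv2.contourArea); r=cv2.minAreaRect(c); b=[onz(t,*p,0.01)[:2] for p in cv2.boxPoints(r)]; print(r,np.round(b,4),[np.linalg.norm(b[i]-b[i-1]) for i in range(4)])
cv2.imwrite("pics/m1.png",cv2.resize(t["image"][105:195,190:300,::-1],None,fx=7,fy=6.6,interpolation=cv2.INTER_CUBIC))
E
```

```text
yellow
87.14044952392578 162.005615234375 9.355599403381348 87.3629316420014 162.49612403100772
0.1005 [0.50578045 0.56636886 0.1005    ] 0.031496406968989574
0.0275 [0.52539849 0.59633704 0.0275    ] 0.031496406968989574
145.89999389648438 154.10000610351562 9.144502639770508 145.75457875457874 154.3194139194139
0.1005 [0.53988611 0.36611736 0.1005    ] 0.0307857320790279
0.0275 [0.56134766 0.38526138 0.0275    ] 0.0307857320790279
256.2401428222656 142.8543243408203 9.311026573181152 256.1629175187457 142.9393319700068
0.1005 [ 0.59188869 -0.01739917  0.1005    ] 0.03134634881245525
0.0275 [ 0.61616112 -0.01898528  0.0275    ] 0.03134634881245525
red
((250.01922607421875, 161.9038543701172), (12.551432609558105, 2.5495097637176514), 11.309932708740234) [0.51736883 0.00295287 0.1165    ]
((238.0, 137.5), (5.0, 4.0), 90.0) [0.60424292 0.04692889 0.1165    ]
((258.441162109375, 125.26470947265625), (11.605780601501465, 2.9285614490509033), 12.52880859375) [ 0.65132191 -0.0234362   0.1165    ]
blue
((218.52943420410156, 215.61767578125), (38.80569839477539, 22.55581283569336), 75.96376
[... 178 characters left out ...]
64(0.14102041317521025), np.float64(0.07989692945220411)]
((146.77870178222656, 168.70887756347656), (34.26343536376953, 56.9681282043457), 3.9451863765716553)
[[0.4045 0.4404]
 [0.6192 0.4436]
 [0.6137 0.3167]
 [0.399  0.317 ]] [0.50909959 0.3794078 ] [np.float64(0.12350780811552822), np.float64(0.21475285169774133), np.float64(0.1270491820763701), np.float64(0.21465063674857526)]
plate
((243.748779296875, 145.33901977539062), (83.04336547851562, 47.982154846191406), 12.094757080078125) [[ 0.5488  0.1951]
 [ 0.7347  0.166 ]
 [ 0.6741 -0.1438]
 [ 0.4906 -0.1075]] [np.float64(0.30812653038596755), np.float64(0.18816398235181395), np.float64(0.315641583699961), np.float64(0.18709050710212155)]
```

View pics/m1.png

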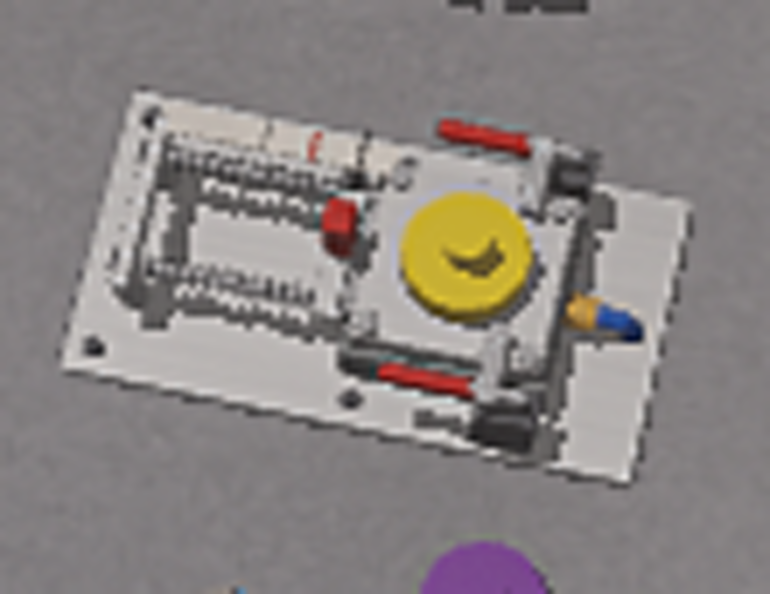

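The crop confirms the poses. The cap is at about (0.592, -0.018), the grip lies along fixture +y at about 79° in the world, and the scale is on the far side. The tray's free half is near (0.462, 0.38). I'm moving to above the cap.

Emit:
send_rows(moves="0 0 -0.0153 -0.95 -0.87 0 0.4;0 0 -0.0153 -0.95 -0.87 0 0.4;0 0 -0.0153 -0.95 -0.87 0 0.4;0 0 -0.0153 -0.95 -0.87 0 0.4;0 0 -0.0153 -0.95 -0.87 0 0.4;0 0 -0.0153 -0.95 -0.87 0 0.4", newtons=40)

```text
time: 0.95
eef_pos: [0.3245, 0.4263, 0.2454]
tcp_rot: [0.096, 0.995, 0.0, -0.0]
contact_force: [0.4, 0.8, -0.2]
opening: 0.702
finger_force: 0.0
```

```bash
cat >> h.py <<'E'
def delta(p,yaw=None):
    "units to go to TCP point p (jaw line at world angle yaw, deg); tool taken from measured pose"
    s=ctrl.get_state(); r=R.from_quat(s["tcp_rot"]); y=r.as_matrix()[:,1]; a=np.degrees(np.arctan2(y[1],y[0]))
    print("shift",np.round(r.inv().apply(np.array(p)-s["eef_pos"])/.2,4),"jaw",round(a,2), "tool z",np.round(r.as_matrix()[:,2],4))
    if yaw is not None: print("turn z",-((yaw-a+90)%180-90)/360)
E
python3 -c "
from h import *
delta([.592,-.0175,.245],79.)"
```

```text
shift [-1.7382e+00 -1.9213e+00  5.0000e-04] jaw 78.94 tool z [-1.e-04  6.e-04 -1.e+00]
turn z -0.00017040241594945055
```

Emit:
send_rows(moves="0 0 0 -0.9 -1 0 0.4;0 0 0 -0.9 -1 0 0.4;0 0 0 -0.9 -1 0 0.4;0 0 0 -0.9 -1 0 0.4;0 0 0 -0.9 -1 0 0.4")

```text
time: 1.58
eef_pos: [0.4642, 0.1949, 0.2454]
tcp_rot: [0.096, 0.995, 0.0, 0.0]
contact_force: [0.3, 1.1, -0.2]
opening: 0.703
finger_force: 0.0
```

Emit:
send_rows(moves="0 0 0 -0.83 -0.9 0 0.4;0 0 0 -0.83 -0.9 0 0.4;0 0 0 -0.83 -0.9 0 0.4;0 0 0 -0.83 -0.9 0 0.4;0 0 0 -0.83 -0.9 0 0.4;0 0 0 -0.83 -0.9 0 0.4")

```text
time: 2.33
eef_pos: [0.5915, -0.0107, 0.2447]
tcp_rot: [0.095, 0.995, 0.0, -0.001]
contact_force: [-0.0, -0.1, -0.0]
opening: 0.7
finger_force: 0.0
```

```bash
python3 - <<'E'
from h import *
w=cam("wrist"); save(w,"w1.png"); print(np.round(w["extrinsics"],3).tolist())
hsv=cv2.cvtColor(w["image"],cv2.COLOR_RGB2HSV)
for nm,lo,hi,zz in (("y",(22,120,80),(35,255,255),(.1005,.1245)),("r",(0,130,60),(8,255,255),(.1165,.0965))):
    m=cv2.inRange(hsv,lo,hi)
    for c in cv2.findContours(m,0,1)[0]:
        if cv2.contourArea(c)<60: continue
        r=cv2.minAreaRect(c); (u,v),rad=cv2.minEnclosingCircle(c); print(nm,np.round(r[0],1),np.round(r[1],1),(round(u),round(v),round(rad)),[np.round(onz(w,u,v,z),4) for z in zz])
print("knob px",proj(w,[.592,-.0175,.1245]),"grip px",proj(w,[.605,.047,.1165]))
delta([.592,-.0175,.245],79.)
E
```

```text
[[0.19, -0.945, -0.267, 0.524], [0.982, 0.183, 0.05, 0.002], [0.002, -0.271, 0.963, 0.373], [0.0, 0.0, 0.0, 1.0]]
y [249.5 184.5] [64.  64.8] (249, 184, 33) [array([ 0.5914, -0.0174,  0.1005]), array([ 0.5855, -0.0157,  0.1245])]
y [ 21.5 188. ] [138.  43.] (0, 188, 69) [array([ 0.5487, -0.259 ,  0.1005]), array([ 0.5465, -0.236 ,  0.1245])]
r [254. 244.] [ 8. 42.] (254, 243, 21) [array([ 0.6472, -0.0227,  0.1165]), array([ 0.6569, -0.0246,  0.0965])]
r [315. 187.] [26. 20.] (316, 186, 15) [array([0.6016, 0.0445, 0.1165]), array([0.6076, 0.0478, 0.0965])]
r [254. 113.] [10. 48.] (254, 113, 24) [array([0.5258, 0.0006, 0.1165]), array([0.526 , 0.0006, 0.0965])]
knob px [248.00968938 191.31015303] grip px [318.64606011 189.48498525]
shift [-0.0101 -0.0343 -0.0006] jaw 79.15 tool z [-1.e-03  9.e-04 -1.e+00]
turn z 0.0004244827123815674
```

View pics/w1.png

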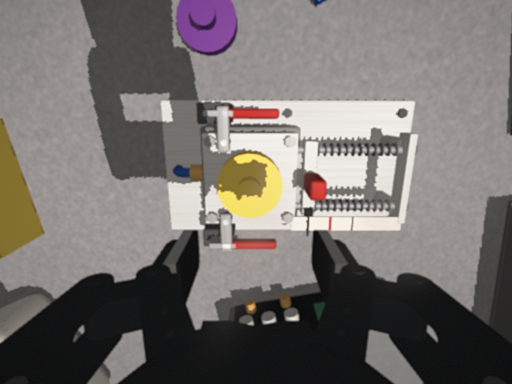

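The wrist picture shows the cap at (249,184) and the red grip at (316,187), and both agree with the top view. I'm centring on the knob and going down.

Emit:
send_rows(moves="0 0 0 -0.01 -0.034 0.3 0.2;0 0 0 -0.01 -0.034 0.5 0.1;0 0 0 -0.01 -0.034 0.58 0.1;0 0 0 -0.01 -0.034 0.63 0.1;0 0 0 -0.01 -0.034 0.63 0.1;0 0 0 -0.01 -0.034 0.63 0.1;0 0 0 -0.01 -0.034 0.63 -1;0 0 0 -0.01 -0.034 0.63 -1;0 0 0 -0.01 -0.034 0.63 -1;0 0 0 -0.01 -0.034 0.63 -1;0 0 0 -0.01 -0.034 0.63 -1", newtons=50)

```text
time: 3.75
eef_pos: [0.5935, -0.0184, 0.1212]
tcp_rot: [0.096, 0.995, 0.001, 0.002]
contact_force: [0.4, 5.4, 4.3]
opening: 0.242
finger_force: 48.9
```

```bash
python3 -c "
from h import *
print(ctrl.finger_overhang); delta([.592,-.0175,.119],79.)"
```

```text
0.014
shift [0.0082 0.0029 0.0111] jaw 78.96 tool z [ 0.0033  0.0025 -1.    ]
turn z -9.93454787325179e-05
```

Emit:
send_rows(moves="0 0 0 0 0 -0.02 -1;0 0 0 0 0 -0.04 -1;0 0 0 0 0 -0.06 -1;0 0 0 0 0 -0.09 -1;0 0 0 0 0 -0.13 -1;0 0 0 0 0 -0.2 -1;0 0 0 0 0 -0.3 -1;0 0 0 0 0 -0.4 -1;0 0 0 0 0 -0.5 -1;0 0 0 0 0 -0.5 -1;0 0 0 0 0 -0.5 -1")

```text
time: 5.12
eef_pos: [0.592, -0.0195, 0.2189]
tcp_rot: [0.096, 0.995, 0.0, -0.0]
contact_force: [0.8, -0.4, -0.9]
opening: 0.242
finger_force: 50.2
```

```bash
python3 - <<'E'
from h import *
w=cam("wrist");s=cam("side"); save(s,"s1.png")
a=np.hstack([cv2.resize(w["image"],(400,300)),cv2.resize(s["image"][100:292,60:316],(400,300))]); cv2.imwrite("pics/m2.png",a[:,:,::-1])
delta([.464,.380,.222],79.)
E
```

```text
shift [ 1.0069  1.8389 -0.0174] jaw 79.02 tool z [-2.3e-03  4.0e-04 -1.0e+00]
turn z 5.171479479532732e-05
```

View pics/m2.png

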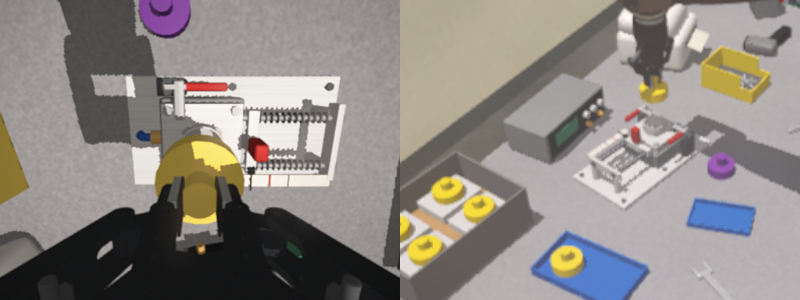

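The cap is off and hangs level in the gripper (left half). The spigot is bare, the tray is in view at lower right, and its near half is free. I'm moving to the tray.

Emit:
send_rows(moves="0 0 0 0.1 0.18 0 -1;0 0 0 0.22 0.4 0 -1;0 0 0 0.36 0.66 0 -1;0 0 0 0.5 0.92 0 -1;0 0 0 0.5 0.92 0 -1")

```text
time: 5.85
eef_pos: [0.5272, 0.1834, 0.2182]
tcp_rot: [0.093, 0.996, 0.0, -0.001]
contact_force: [0.1, -0.5, -1.7]
opening: 0.243
finger_force: 50.2
```

Emit:
send_rows(moves="0 0 0 0.14 0.26 0 -1;0 0 0 0.28 0.52 0 -1;0 0 0 0.42 0.78 0 -1;0 0 0 0.5 0.9 0 -1;0 0 0 0.507 0.92 0 -1;0 0 0 0.507 0.92 0.2 -1;0 0 0 0.507 0.92 0.2 -1;0 0 0 0.507 0.92 0.2 -1")

```text
time: 6.85
eef_pos: [0.4657, 0.3792, 0.1799]
tcp_rot: [0.096, 0.995, -0.0, 0.0]
contact_force: [-0.3, -0.4, -0.7]
opening: 0.247
finger_force: 50.2
```

```bash
python3 - <<'E'
from h import *
w=cam("wrist");s=cam("side"); t=cam("top")
hsv=cv2.cvtColor(w["image"],cv2.COLOR_RGB2HSV); m=cv2.inRange(hsv,(100,120,40),(120,255,255))
c=np.vstack([c for c in cv2.findContours(m,0,1)[0] if cv2.contourArea(c)>200]); print(cv2.minAreaRect(c))
a=np.hstack([cv2.resize(w["image"],(400,300)),cv2.resize(s["image"][192:384,60:316],(400,300))]); cv2.imwrite("pics/m3.png",a[:,:,::-1])
delta([.464,.380,.05],79.)
E
```

```text
((161.1520538330078, 197.80548095703125), (345.6168212890625, 204.55406188964844), 6.009006977081299)
shift [ 0.0109 -0.0033  0.6559] jaw 78.97 tool z [ 0.0027  0.0014 -1.    ]
turn z -7.529443552749784e-05
```

View pics/m3.png

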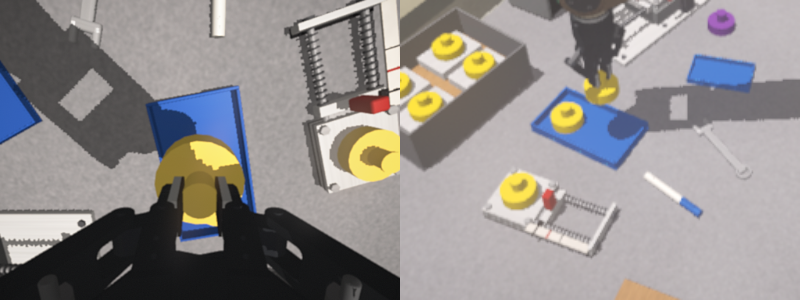

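```bash
python3 - <<'E'
from h import *
w=cam("wrist")
a=onz(w,192,129,.022);b=onz(w,305,109,.022);print(a,b,np.linalg.norm(a-b))
x=np.array([(a-b)[1],-(a-b)[0]])/np.linalg.norm(a-b); x*=np.sign(x[0]); print("x axis",x,"free",(a+b)[:2]/2+x*.055)
E
```

```text
[0.40430001 0.32873068 0.022     ] [0.40693591 0.44089483 0.022     ] 0.11219511846965136
x axis [ 0.99972398 -0.02349389] free [0.46060278 0.38352059]
```

Emit:
send_rows(moves="0 0 0 0.01 0.002 0.2 -1;0 0 0 0.01 0.002 0.4 -1;0 0 0 0.01 0.002 0.53 -1;0 0 0 0.01 0.002 0.6 -1;0 0 0 0.01 0.002 0.64 -1;0 0 0 0.01 0.002 0.655 -1;0 0 0 0.01 0.002 0.66 -1;0 0 0 0.01 0.002 0.665 -1;0 0 0 0.01 0.002 0.665 -1")

```text
time: 8.18
eef_pos: [0.4635, 0.3813, 0.0482]
tcp_rot: [0.096, 0.995, 0.0, 0.001]
contact_force: [-1.5, -1.3, 4.4]
opening: 0.246
finger_force: 50.9
```

Light contact with the floor. I'm letting go and rising.

Emit:
send_rows(moves="0 0 0 0 0 0 0.1;0 0 0 0 0 0 0.1;0 0 0 0 0 0 0.1;0 0 0 0 0 0 0.1;0 0 0 0 0 -0.05 0.1;0 0 0 0 0 -0.2 0.1;0 0 0 0 0 -0.4 0.1;0 0 0 0 0 -0.6 0.1;0 0 0 0 0 -0.75 0.1;0 0 0 0 0 -0.75 0.1;0 0 0 0 0 -0.75 0.1")

```text
time: 9.55
eef_pos: [0.4623, 0.3805, 0.1955]
tcp_rot: [0.096, 0.995, -0.0, -0.001]
contact_force: [-0.5, -1.1, -0.2]
opening: 0.554
finger_force: 0.0
```

```bash
python3 - <<'E'
from h import *
w=cam("wrist"); hsv=cv2.cvtColor(w["image"],cv2.COLOR_RGB2HSV)
for c in cv2.findContours(cv2.inRange(hsv,(22,120,60),(35,255,255)),0,1)[0]:
    if cv2.contourArea(c)>300:
        (u,v),r=cv2.minEnclosingCircle(c); print(u,v,r,onz(w,u,v,.0275))
t=cam("top");a=np.hstack([cv2.resize(w["image"],(400,300)),cv2.resize(t["image"][100:220,100:260],(400,300))]); cv2.imwrite("pics/m4.png",a[:,:,::-1])
delta([.605,.046,.2],79.)
E
```

```text
276.9604187011719 255.6798553466797 28.506378173828125 [0.55787541 0.38721398 0.0275    ]
468.5 198.5 35.36250686645508 [0.52965017 0.60358329 0.0275    ]
255.784912109375 176.75433349609375 30.373708724975586 [0.4615763  0.38102276 0.0275    ]
shift [-1.021  -1.5044 -0.0277] jaw 79.01 tool z [-0.0031 -0.0018 -1.    ]
turn z 3.7128919181641765e-05
```

View pics/m4.png

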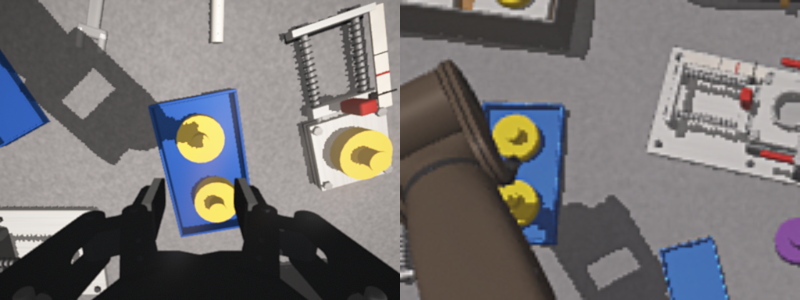

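The cap stands knob up in the near half at (0.462, 0.381), next to the old cap. I'm moving to the grip.

Emit:
send_rows(moves="0 0 0 -0.17 -0.25 0 0;0 0 0 -0.34 -0.5 0 0;0 0 0 -0.5 -0.75 0 0;0 0 0 -0.5 -0.75 0 0;0 0 0 -0.5 -0.75 0 0")

```text
time: 10.28
eef_pos: [0.5318, 0.2145, 0.195]
tcp_rot: [0.096, 0.995, -0.0, -0.001]
contact_force: [-0.0, 0.4, -0.4]
opening: 0.498
finger_force: 0.0
```

Emit:
send_rows(moves="0 0 0 -0.17 -0.25 0 0;0 0 0 -0.34 -0.5 0 0;0 0 0 -0.5 -0.73 0 -0.15;0 0 0 -0.52 -0.755 0 -0.15;0 0 0 -0.52 -0.755 0 -0.15;0 0 0 -0.52 -0.755 0 -0.15")

```text
time: 11.02
eef_pos: [0.605, 0.0486, 0.1959]
tcp_rot: [0.094, 0.996, 0.0, -0.001]
contact_force: [0.8, -0.3, -0.3]
opening: 0.426
finger_force: 0.0
```

```bash
python3 - <<'E'
from h import *
w=cam("wrist"); hsv=cv2.cvtColor(w["image"],cv2.COLOR_RGB2HSV)
m=cv2.inRange(hsv,(0,130,60),(8,255,255))
for c in cv2.findContours(m,0,1)[0]:
    if cv2.contourArea(c)>60:
        b=cv2.boundingRect(c); M=cv2.moments(c);print(b,onz(w,M['m10']/M['m00'],M['m01']/M['m00'],.1165))
print("pred top corners",[proj(w,[.6039+.982*i*.01+.19*j*.008,.0463-.19*i*.01+.982*j*.008,.1165]).round(1).tolist() for i in(-1,1) for j in (-1,1)])
cv2.imwrite("pics/m5.png",cv2.resize(w["image"][120:312,130:386,::-1],(768,576)))
delta([.6039,.0463,.107],79.)
E
```

```text
(163, 259, 17, 14) [ 0.64231442 -0.02997587  0.1165    ]
(244, 183, 18, 33) [0.59991922 0.04375576 0.1165    ]
(148, 104, 61, 14) [0.52745193 0.00765464 0.1165    ]
pred top corners [[241.7, 190.2], [262.8, 190.3], [242.0, 215.1], [262.6, 215.1]]
shift [ 0.0032 -0.0119  0.4452] jaw 79.17 tool z [-7.e-04  4.e-04 -1.e+00]
turn z 0.00046038661153783916
```

View pics/m5.png

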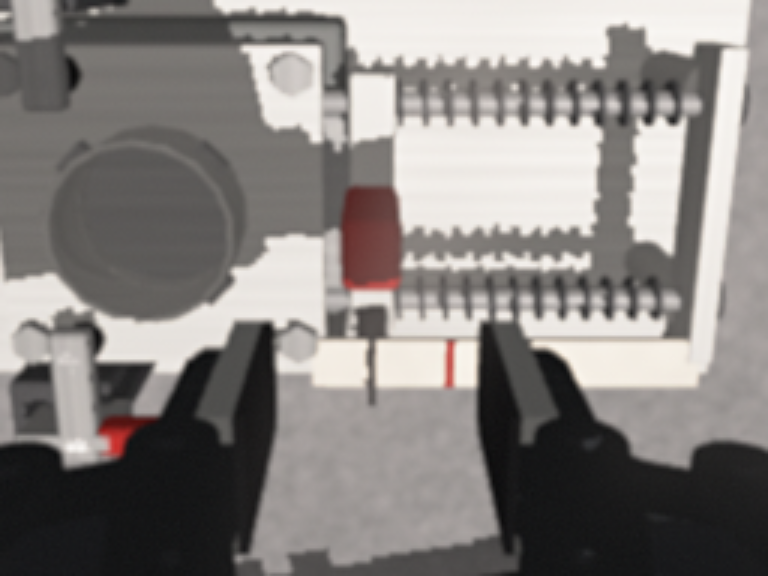

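The wrist crop shows the bare spigot and the grip standing between the open fingers. The pointer is on the black shut line and the red half-way line is 25 mm to its right. I'm going down and closing.

Emit:
send_rows(moves="0 0 0 0.003 -0.006 0.2 -0.15;0 0 0 0.003 -0.006 0.35 -0.15;0 0 0 0.003 -0.006 0.43 -0.15;0 0 0 0.003 -0.006 0.47 -0.15;0 0 0 0.003 -0.006 0.47 -0.15;0 0 0 0.003 -0.006 0.47 -0.15")

```text
time: 11.82
eef_pos: [0.6059, 0.0454, 0.1037]
tcp_rot: [0.096, 0.995, 0.0, 0.001]
contact_force: [-0.5, -1.0, 0.5]
opening: 0.421
finger_force: 0.0
```

```bash
python3 -c "
from h import *
delta([.6039,.0463,.102],79.); print(ctrl.get_state()['contact_force'])"
```

```text
shift [0.0104 0.0023 0.0087] jaw 79.03 tool z [ 2.5e-03 -2.0e-04 -1.0e+00]
turn z 6.964678525203598e-05
[-0.47527616 -0.98904302  0.54357437]
```

Emit:
send_rows(moves="0 0 0 0.01 0.003 0 -1;0 0 0 0.01 0.003 0 -1;0 0 0 0.01 0.003 0 -1;0 0 0 0.01 0.003 0 -1;0 0 0 0.01 0.003 0 -1", newtons=60)

```text
time: 12.45
eef_pos: [0.6039, 0.0472, 0.1037]
tcp_rot: [0.096, 0.995, 0.001, 0.001]
contact_force: [-0.6, 6.0, 6.3]
opening: 0.178
finger_force: 60.7
```

```bash
cat > ptr.py <<'E'
from h import *
# pointer and red line seen by the wrist camera
w=cam("wrist"); save(w,"wp.png"); s=ctrl.get_state(); print(s["eef_pos"],s["contact_force"],s["finger_force"],s["opening"])
F=np.array([.5915,-.0175]);X=np.array([.982,-.19]);Y=np.array([.19,.982])
print("along y_f from shut grip (mm)",1e3*(Y@(s["eef_pos"][:2]-F)-.065))
print("half mark px",proj(w,[*(F+.05*X+.09*Y),.07]))
E
python3 ptr.py
```

```text
[0.60383618 0.04723943 0.1037136 ] [-0.36787158  4.83716527  6.15467659] 60.724114179611206 0.17819157635342409
along y_f from shut grip (mm) 0.9179954656706735
half mark px [292.1565179  297.28796669]
```

Emit:
send_rows(moves="0 0 0 0 0.02 0 -1;0 0 0 0 0.04 0 -1;0 0 0 0 0.06 0 -1;0 0 0 0 0.08 0 -1;0 0 0 0 0.1 0 -1;0 0 0 0 0.12 0 -1;0 0 0 0 0.13 0 -1;0 0 0 0 0.13 0 -1;0 0 0 0 0.13 0 -1;0 0 0 0 0.13 0 -1")

```text
time: 13.75
eef_pos: [0.608, 0.0689, 0.1037]
tcp_rot: [0.095, 0.995, -0.003, -0.0]
contact_force: [-4.5, -7.2, 8.2]
opening: 0.174
finger_force: 61.1
```

```bash
python3 ptr.py; python3 -c "
import cv2;i=cv2.imread('pics/wp.png');cv2.imwrite('pics/m6.png',cv2.resize(i[150:342,180:436],(768,576)))"
```

```text
[0.60805041 0.06887385 0.10369976] [-3.01057883 -6.87893045  7.4315855 ] 61.08980119228363 0.17515815457802364
along y_f from shut grip (mm) 22.96369803158173
half mark px [259.11268788 297.58087892]
```

View pics/m6.png

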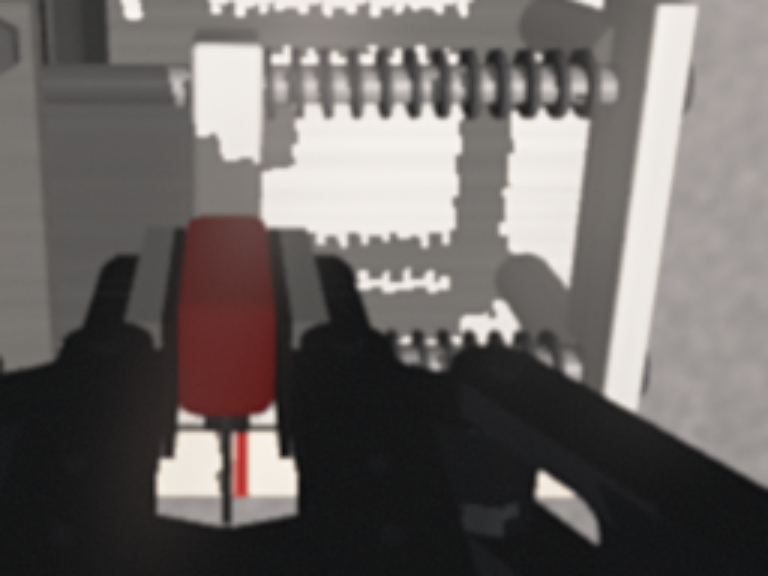

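The pointer is at about x=227 in the crop and the red line at x=240, so it is about 2.6 mm short. I'm drawing it out a little further.

Emit:
send_rows(moves="0 0 0 0 0.008 0 -1;0 0 0 0 0.014 0 -1;0 0 0 0 0.014 0 -1;0 0 0 0 0.014 0 -1;0 0 0 0 0.014 0 -1;0 0 0 0 0.014 0 -1")

```text
time: 14.55
eef_pos: [0.6085, 0.0713, 0.1037]
tcp_rot: [0.095, 0.995, -0.003, -0.0]
contact_force: [-4.9, -7.7, 8.3]
opening: 0.173
finger_force: 61.1
```

```bash
python3 ptr.py; python3 -c "
import cv2;i=cv2.imread('pics/wp.png');c=i[285:335,225:285]
h=cv2.cvtColor(i,cv2.COLOR_BGR2HSV)
for y in (300,304,308,312,316,320): print(y,[tuple(int(q) for q in i[y,x][::-1]) for x in range(250,268)])"
```

```text
[0.60851035 0.07132096 0.10367248] [-5.1951416  -7.74898968  7.67689978] 61.11806094646454 0.17947576579777166
along y_f from shut grip (mm) 25.454154228921375
half mark px [255.35614342 297.58763478]
300 [(241, 235, 225), (242, 235, 224), (216, 204, 189), (133, 126, 117), (62, 59, 56), (40, 39, 38), (76, 38, 37), (146, 58, 54), (209, 125, 117), (237, 205, 190), (245, 240, 231), (245, 240, 231), (244, 238, 229), (244, 238, 229), (244, 238, 229), (244, 238, 229), (244, 238, 228), (244, 238, 229)]
304 [(241, 233, 224), (242, 235, 226), (237, 230, 214), (185, 174, 163), (92, 87, 82), (37, 35, 36), (72, 35, 34), (145, 59, 54), (205, 124, 114), (236, 205, 189), (244, 240, 230), (244, 239, 230), (244, 238, 228), (244, 238, 228), (243, 237, 228), (244, 238, 228), (244, 237, 228), (244, 237, 228)]
308 [(241, 234, 224), (244, 236, 227), (245, 237, 228), (217, 204, 189), (113, 107, 100), (37, 38, 38), (63, 30, 31), (138, 55, 51), (204, 124, 114), (236, 204, 188), (244, 239, 229), (244, 239, 229), (243, 237, 228), (243, 237, 227), (243, 236, 227), (243, 236, 227), (243, 236, 227), (243, 236, 22
[... 207 characters left out ...]
 238, 228), (243, 237, 227), (243, 237, 226), (243, 236, 227), (243, 236, 227), (243, 235, 226)]
316 [(161, 156, 153), (165, 159, 157), (162, 157, 155), (132, 128, 126), (73, 71, 70), (37, 35, 36), (63, 58, 57), (122, 109, 107), (160, 145, 143), (169, 161, 158), (171, 165, 162), (172, 165, 163), (171, 164, 162), (168, 161, 159), (166, 160, 157), (163, 157, 155), (162, 156, 154), (160, 155, 152)]
320 [(164, 157, 156), (167, 160, 158), (166, 160, 158), (138, 132, 130), (76, 73, 72), (34, 33, 33), (63, 60, 61), (120, 116, 115), (157, 152, 150), (163, 157, 155), (162, 156, 155), (161, 156, 153), (159, 154, 152), (159, 155, 153), (160, 154, 152), (159, 153, 152), (159, 154, 151), (160, 155, 152)]
```

The pointer now covers the red line to within 1 mm. I'll hold for a moment, then hand in.

Emit:
send_rows(moves="0 0 0 0 0.002 0 -1;0 0 0 0 0.002 0 -1;0 0 0 0 0.002 0 -1;0 0 0 0 0.002 0 -1;0 0 0 0 0.002 0 -1;0 0 0 0 0.002 0 -1;0 0 0 0 0.002 0 -1;0 0 0 0 0.002 0 -1")

```text
time: 15.6
eef_pos: [0.6086, 0.0716, 0.1037]
tcp_rot: [0.095, 0.995, -0.003, -0.0]
contact_force: [-5.6, -9.0, 7.9]
opening: 0.172
finger_force: 61.1
```

```bash
python3 -c "
from h import *
s=ctrl.get_state(); print(s['eef_pos'],s['finger_force']); print(ctrl.sign_off())"
```

```text
[0.60857241 0.07158821 0.10369113] 61.10088407993317
the job is handed in; nothing more can be done
None
```

The job is handed in at about 15.6 s: the cap stands knob up in the tray's free half, and the gripper is holding the shutter with its pointer within about 1 mm of the red half-way line; `sign_off` returned no verdict.

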